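# Put the table condiments back on their own coasters

### The job

On the breakfast table the salt shaker, the spice jar, the pepper mill and the match box have each been put on another one's wooden coaster. Put them right: the salt shaker on the round coaster, the spice jar on the six-sided one, the pepper mill on the square one and the match box on the oblong one, each standing as it does now in the middle of its coaster; the empty cross-shaped trivet is free for parking a thing on the way. Never tip any of them over, and leave the empty drinking glass standing where it is.

Things in the scene. Friction and masses are not known exactly. Their poses are not given: they have to be found in the camera images.
- salt_shaker: Clear round salt shaker with a light grey domed cap, 44 mm diameter over the lower 70 mm, cap 34 mm diameter above that, 90 mm high, about 0.1 kg. Origin: centre of its underside; z up. It starts upright on a wrong coaster.
- spice_jar: Round spice jar with a red cap and a printed label, 42 mm diameter, cap 45 mm diameter from 85 to 106 mm up, 106 mm high, about 0.11 kg. Origin: centre of its underside; z up. It starts upright on a wrong coaster.
- pepper_mill: Brown turned-wood pepper mill, 170 mm high, about 0.18 kg: foot 58 mm diameter, round head about 49 mm diameter from 123 to 159 mm up (widest at about 140 mm), small metal knob on top. Origin: centre of its underside; z up. It starts upright on a wrong coaster. It is the tallest of the task's things.
- match_box: Small closed match box with a red top lying flat, 37 mm (its x) by 56 mm (its y) by 16 mm high (z up), about 0.025 kg; the drawer does not move. Origin: centre of its underside. It starts on a wrong coaster.
- round_coaster: Round wooden coaster, 100 mm diameter, 10 mm thick, flat top without rim, fixed to the table. Origin: centre of its underside at table height, so its top is 10 mm above its origin. All four coasters and the trivet are of the same wood. Home of the salt shaker.
- hex_coaster: Six-sided (regular hexagon) wooden coaster, 92 mm across flats, 10 mm thick, flat top, fixed. Origin: centre of its underside, top 10 mm above. Home of the spice jar.
- square_coaster: Square wooden coaster, 84 by 84 mm, 10 mm thick, flat top, fixed. Origin: centre of its underside, top 10 mm above. Home of the pepper mill.
- oblong_coaster: Oblong (rectangular) wooden coaster, 62 mm (its x) by 110 mm (its y), 10 mm thick, flat top, fixed. Origin: centre of its underside, top 10 mm above. Home of the match box.
- cross_trivet: Cross-shaped (plus sign) wooden trivet, two 108 mm by 46 mm bars, 10 mm thick, flat top, fixed, empty at the start: the free spot for parking. Origin: centre of its underside, top 10 mm above.
- tumbler: Empty clear drinking glass, 81 mm diameter, 91 mm high, standing on the table cloth to the left of the coasters. Origin: centre of its underside; z up. Not to be moved. Also about: a white cup 56 mm high at the far right; a tin 58 mm, a fork and a candle jar 83 mm high nearer the robot; a bowl, a fruit basket and a 300 mm high kitchen roll off to the left.
Things that resemble listed ones, but are neither listed nor needed, are in the scene too. Leave any yellow look-alike of the spice_jar alone.

How it is judged:
By the outcome, as a careful person would: the job done as asked, in the order asked, and still so for the second after the job is handed in, with the robot touching nothing.
It also fails if it takes over 136 s, if anything falls off the work surface, if the arm or the gripper's body presses on something with over 40 N, if the wrist force passes 120 N, or if a joint passes its speed limit or range.

### The arm

A 6-joint arm with a two-finger parallel gripper is mounted at the origin on the work surface; the furniture and walls round the work are solid. World frame = base frame: x ahead of the robot, y to its left, z up, the work surface at z = 0. Lengths are in m, angles in rad, forces in N, time in s.
With the tool pointing down it reaches from about 0.35 to 0.85 m from the base axis. Payload 8.1 kg.
Tool frame: the origin (TCP) lies at the very end of the fingers, on their centre line; the grasp point (between the pads) lies 19 mm behind it; z points along the fingers, y is the line along which they close (so a half turn about z gives the same grasp; the last joint's range is limited). The gripper opens to 93 mm and grips with 3 to 60 N. Pads are 15 mm wide; open, the fingers measure 128 mm over their backs; the gripper's body (75 mm by 188 mm) begins 65 mm behind the grasp point.
Start: joints at [1.258, 0.13, 1.488, -0, 1.523, -0.085], TCP at [0.135, 0.585, 0.188] pointing down, gripper open.
Joint ranges: [-2.96, 2.96], [-0.89, 2.26], [0.02, 2.5], [-1.34, 4.48], [0, 2.73], [-2.66, 2.66]. Speed limits (rad/s): [2.39, 2.39, 2.79, 3.14, 3.14, 3.14].

### API

Orientations are given as a rotation vector (axis times angle).
In Python, from plant import monitor, eyes, ticket gives the robot as it stands.
- The arm moves only by the tool arm_command, never from a script. Its argument "deltas" is a list that holds one entry, the list of rows, each a list of 6 numbers: the shift along the world's x, y, z in cm, then the turn, a rotation vector about the world's x, y, z in degrees. In form: [[[tx, ty, tz, rx, ry, rz], ...]]. A call has 1 to 12 rows; each row shifts and turns the commanded pose from where the row before left it; what a row does not reach is not made up. A row lasts 1/12 s, in which the tool goes at most 41.7 mm and 7.16 degrees, less where a joint would pass 70% of its speed; a pose out of reach is approached as far as the arm can. A call is refused whole if a number of a shift passes 4.17 or a number of a turn 7.16, either way. A call with a gripper value outside its range is refused whole. "gripper" is the opening, from -1 (shut) to 1 (fully open), set as the call begins (left out, the last holds). The fingers move at their own pace and stop on an object; "squeeze" is the grip in N (left out, the last holds). Time passes only in rows, so rows that do not move let the fingers close. It gives the time, the measured TCP pose, the force, the opening and the grip force at its end, in the units of the state.
- monitor.read_state(): the state, without advancing time (a new reading comes with each control period).
- eyes.read_camera(name): name is "scene" or "top"; returns the picture (480x640x3 uint8, blue, green, red); there is no depth.
- eyes.camera_model(name): a dict with "fx", "fy", "cx", "cy" (pixels), "k1" (the pictures are not rectified: a ray, as slopes to the right and down, at radius r is drawn at 1 + k1 r^2 times it, then the intrinsics apply), "rvec" (rotation vector, rad) and "tvec" (3), from world to camera coordinates, as OpenCV has them. Camera axes: x right, y down, z forward; pixel columns grow to the right and rows downward; lengths in m; the calibration is good to about 2 mm. A picture is of the moment at which its call begins. camera_model takes no time and is no camera call.
- ticket.close_job(): hands the job in; it is judged then, once.
The state is a dict: "t": time; "q": joint angles; "dq": joint speeds; "joint_torque": joint torques, N m; "tool_pos": TCP position; "orientation": TCP orientation; "force": force on the tool from outside, world axes, zero at the start; "wrist_torque": the same for the moment, N m; "opening": finger opening in m; "gripper_force": force on a finger pad.
Only numpy, scipy, OpenCV 4.12 (cv2) and the standard library are available. Lean on these libraries where they do the work, as an engineer would, in place of code of your own. Each camera call takes 0.05 s, during which the arm holds its last target. There are 200 camera calls.

## Working session

There is one attempt and no reset: what is moved stays moved. The work goes in short steps, Python scripts to look and compute and a tool call to move; the robot and the scene stay as the last step left them, time stands still between calls to the robot, and variables do not carry over. Pictures are saved under pics/ and viewed, at most 14 in all, crops included, and the job is handed in when it is done.

Besides the shell and the picture viewer there is one more tool, called as name(argument=value, ...) on one line, values as JSON. arm_command: Moves the arm, as the interface text tells. Its arguments: {"type":"object","properties":{"deltas":{"type":"array"},"gripper":{"type":"number"},"squeeze":{"type":"number"}},"required":["deltas"]}

```bash
mkdir -p pics; python3 - <<'E'
from plant import monitor, eyes
import cv2
for n in("scene","top"):
    cv2.imwrite(f"pics/{n}0.png",eyes.read_camera(n)); print(n,eyes.camera_model(n))
s=monitor.read_state(); print(s)
E
```

```text
scene {'fx': 552.1291477602695, 'fy': 552.1291477602695, 'cx': 318.99368608683454, 'cy': 234.67424205885266, 'k1': -0.04747252851566847, 'rvec': array([ 2.0012037 , -0.49079927,  0.29149133]), 'tvec': array([-0.33275596,  0.19419314,  0.74085746])}
top {'fx': 551.4454207137418, 'fy': 551.4454207137418, 'cx': 325.51062804829144, 'cy': 254.19119656324645, 'k1': -0.1288616983278793, 'rvec': array([ 2.18081904, -2.13152391,  0.1204675 ]), 'tvec': array([0.17311817, 0.49361289, 1.03111455])}
{'t': 0.1, 'q': array([ 1.25759427e+00,  1.31090845e-01,  1.48915048e+00,  2.82106501e-05,
        1.52298904e+00, -8.53859639e-02]), 'dq': array([-0.00069431, -0.00361672, -0.00258466,  0.00056053,  0.00029027,
       -0.00093768]), 'joint_torque': array([ 8.44089900e-04, -5.61343002e+01, -4.93097556e+01,  7.69812148e-02,
        2.92279950e-02, -7.86392008e-06]), 'tool_pos': array([0.1352988 , 0.58398078, 0.1869002 ]), 'orientation': array([-3.57041355e-01, -3.12088272e+00,  2.51254383e-03]), 'force': array([ 0.75817098, -0.24698227, -0.27126758]), 'wrist_torque': array([-0.00715525, -0.01399941,  0.02716557]), 'gripper_force': 0.0, 'opening': 0.09293550073009531}
```

View pics/scene0.png

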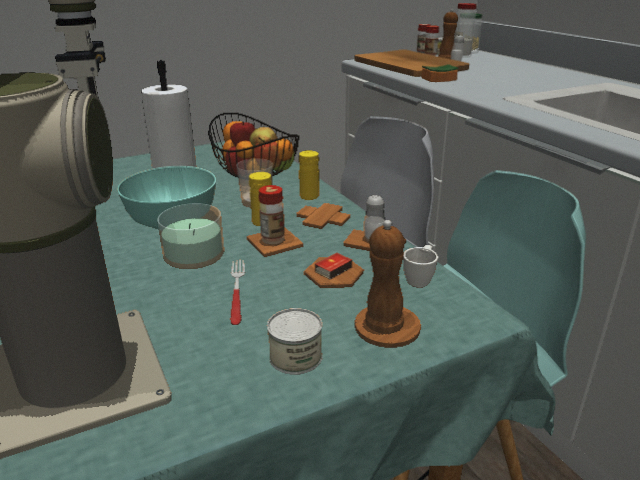

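View pics/top0.png

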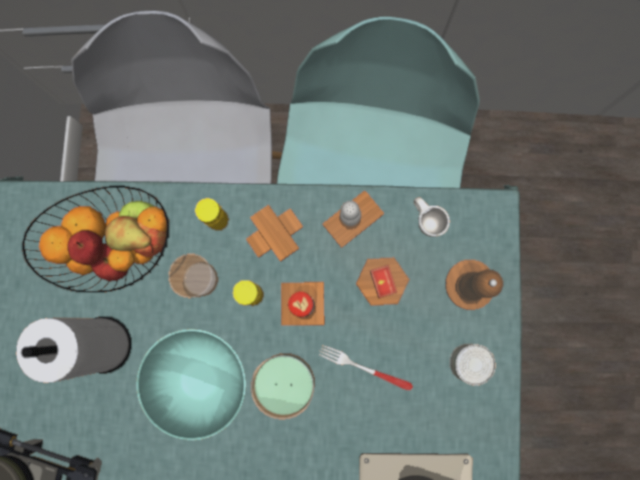

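The top view shows the spice jar on the square coaster (302,303), the match box on the hexagon (382,282), the salt shaker on the oblong (351,214) and the mill on the round one (475,285). The empty cross is at (275,232), and the yellow look-alikes are at (246,292) and (208,211).

```bash
cat > h.py <<'E'
import numpy as np, cv2
from plant import eyes
C={n:eyes.camera_model(n) for n in("scene","top")}
def ray(n,uv):
    c=C[n]; d=(np.array(uv,float)-[c["cx"],c["cy"]])/[c["fx"],c["fy"]]; s=d.copy()
    for _ in range(20): s=d/(1+c["k1"]*(s**2).sum(-1,keepdims=True))
    R=cv2.Rodrigues(c["rvec"])[0]
    return -R.T@c["tvec"], np.concatenate([s,np.ones(s.shape[:-1]+(1,))],-1)@R
def at(n,uv,z):
    o,d=ray(n,uv); return (o+d*((z-o[2])/d[...,2:]))[...,:2]
def proj(n,P):
    c=C[n]; R=cv2.Rodrigues(c["rvec"])[0]; p=np.atleast_2d(P)@R.T+c["tvec"]; s=p[:,:2]/p[:,2:]
    s=s*(1+c["k1"]*(s**2).sum(1,keepdims=True)); return s*[c["fx"],c["fy"]]+[c["cx"],c["cy"]]
E
python3 - <<'E'
from h import *
im=cv2.imread("pics/top0.png"); hsv=cv2.cvtColor(im,cv2.COLOR_BGR2HSV)
m=cv2.inRange(hsv,(4,90,60),(17,220,255)); m[:185]=0;m[:,:235]=0;m[350:]=0
n,l,st,ce=cv2.connectedComponentsWithStats(m)
for i in range(1,n):
    if st[i,4]<300: continue
    cs,_=cv2.findContours((l==i).astype(np.uint8),cv2.RETR_EXTERNAL,cv2.CHAIN_APPROX_NONE)
    p=at("top",max(cs,key=len)[:,0],.01); r=cv2.minAreaRect((p*1000).astype(np.float32))
    print(st[i],ce[i].round(),r)
print("robot base px",proj("top",[0,0,0]))
for nm,uv,z in [("jar",(301,305),.116),("match",(382,282),.026),("salt",(350,210),.1),("knob",(491,283),.18),("yel",(246,292),.106)]: print(nm,at("top",uv,z))
cv2.imwrite("pics/crop.png",cv2.resize(im[185:345,235:510],None,fx=2.9,fy=2.9,interpolation=cv2.INTER_CUBIC))
E
```

```text
[ 323  191   60   56 1229] [354. 220.] ((564.5999755859375, 131.91018676757812), (60.517486572265625, 108.81744384765625), 40.12115478515625)
[ 247  206   55   55 1903] [274. 233.] ((532.7601928710938, 287.2435302734375), (101.48426055908203, 103.47412109375), 81.63873291015625)
[ 357  258   52   47 1633] [382. 281.] ((441.8233337402344, 72.72081756591797), (89.6802749633789, 100.08192443847656), 66.08390045166016)
[ 446  260   56   49 1440] [472. 283.] ((440.0814208984375, -103.3667221069336), (97.32391357421875, 101.05707550048828), 45.30472183227539)
[ 281  282   44   43 1355] [303. 303.] ((394.9783020019531, 227.1455535888672), (82.47079467773438, 82.03559875488281), 2.901684522628784)
robot base px [[415.02467726 509.4231484 ]]
jar [0.38869853 0.2243989 ]
match [0.43863248 0.07459232]
salt [0.56292733 0.14115121]
knob [ 0.42966481 -0.0923036 ]
yel [0.40954726 0.32346656]
```

View pics/crop.png

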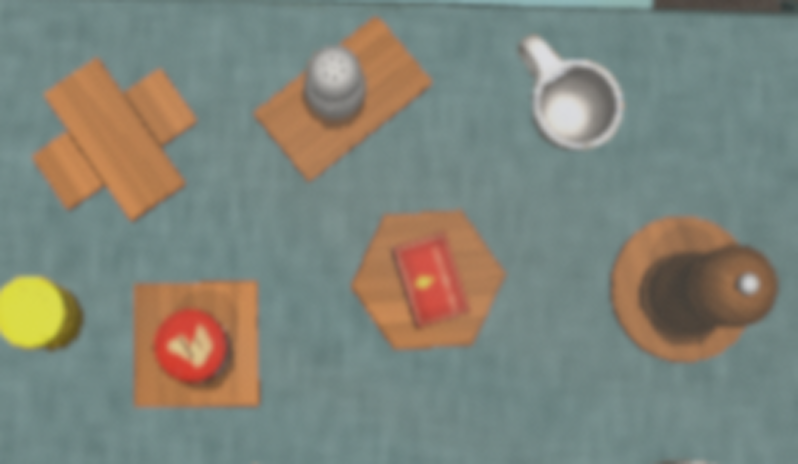

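```bash
cat > ov.py <<'E'
from h import *
def circ(x,y,z,r): a=np.linspace(0,2*np.pi,60); return np.c_[x+r*np.cos(a),y+r*np.sin(a),0*a+z]
def draw(n,im,P,col,k,o):
    q=(((proj(n,P)-o)+.5)*k-.5); cv2.polylines(im,[np.round(q*8).astype(int)],False,col,1,cv2.LINE_AA,3)
SH={"salt":[(0,.022),(.07,.022),(.078,.017)],"jar":[(0,.021),(.085,.0225),(.106,.0225)],"mill":[(0,.029),(.14,.0245),(.17,.005)]}
def overlay(ims,objs,out,boxes={"top":(235,185,510,345),"scene":(230,140,450,350)}):
    res=[]
    for n,im in ims.items():
        x0,y0,x1,y1=boxes[n]; k=560/(x1-x0) if n=="top" else 1.4*560/275/1.4*1.0
        k=2.0 if n=="scene" else 2.1
        c=cv2.resize(im[y0:y1,x0:x1],None,fx=k,fy=k,interpolation=cv2.INTER_CUBIC)
        for nm,(x,y) in objs.items():
            if nm in SH:
                for z,r in SH[nm]: draw(n,c,circ(x,y,.01+z,r),(255,255,0),k,(x0,y0))
        res.append(c)
    w=max(c.shape[1] for c in res); res=[cv2.copyMakeBorder(c,0,0,0,w-c.shape[1],cv2.BORDER_CONSTANT) for c in res]
    o=np.vstack(res); 
    if o.shape[0]>600: o=np.hstack(res) if 0 else cv2.resize(o,None,fx=600/o.shape[0],fy=600/o.shape[0])
    cv2.imwrite(out,o)
E
python3 - <<'E'
from ov import *
ims={n:cv2.imread(f"pics/{n}0.png") for n in("top","scene")}
hsv=cv2.cvtColor(ims["top"],cv2.COLOR_BGR2HSV)
red=cv2.inRange(hsv,(0,150,90),(4,255,255))|cv2.inRange(hsv,(170,120,90),(180,255,255))
def blob(m,b):
    x0,y0,x1,y1=b; s=np.zeros_like(m); s[y0:y1,x0:x1]=m[y0:y1,x0:x1]
    cs,_=cv2.findContours(s,cv2.RETR_EXTERNAL,cv2.CHAIN_APPROX_NONE); return max(cs,key=cv2.contourArea)[:,0]
j=blob(red,(280,280,330,330)); print("jar",cv2.minEnclosingCircle(j),cv2.minEnclosingCircle((at("top",j,.116)*1000).astype(np.float32)))
jc=at("top",cv2.minEnclosingCircle(j)[0],.116)
b=blob(red,(360,260,410,305)); print("box",cv2.minAreaRect((at("top",b,.026)*1000).astype(np.float32)))
y=cv2.inRange(hsv,(22,150,120),(35,255,255)); 
for bx in((225,270,270,310),(190,190,225,230)): print("yel",cv2.minEnclosingCircle((at("top",blob(y,bx),.106)*1000).astype(np.float32)))
mc=at("top",(493,282.6),.18); sc=at("top",(349.2,209),.1); print("mill",mc,"salt",sc)
overlay(ims,{"jar":jc,"mill":mc,"salt":sc},"pics/ov0.png")
E
```

```text
jar ((300.7627258300781, 304.0169372558594), 12.330536842346191) ((390.40423583984375, 224.92166137695312), 21.608606338500977)
box ((439.9593811035156, 71.77531433105469), (48.35062789916992, 29.41318702697754), 16.615638732910156)
yel ((408.66668701171875, 323.4815979003906), 23.011768341064453)
yel ((556.568115234375, 399.5030212402344), 22.635839462280273)
mill [ 0.43039227 -0.09569981] salt [0.56474359 0.14263539]
```

View pics/ov0.png

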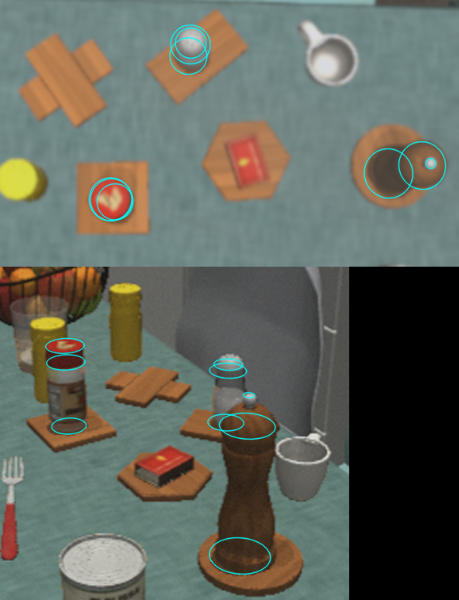

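```bash
python3 - <<'E'
from ov import *
im=cv2.imread("pics/scene0.png"); k=4; x0,y0=335,185
c=cv2.resize(im[y0:335,x0:435],None,fx=k,fy=k,interpolation=cv2.INTER_CUBIC)
for nm,(x,y) in {"mill":(.4304,-.0957),"salt":(.5647,.1426)}.items():
    for z,r in SH[nm]: draw("scene",c,circ(x,y,.01+z,r),(255,255,0),k,(x0,y0))
t=cv2.imread("pics/top0.png"); x0,y0=320,185
d=cv2.resize(t[y0:335,x0:420],None,fx=k,fy=k,interpolation=cv2.INTER_CUBIC)[:, :180]
x0,y0=440,185
d=cv2.resize(t[y0:335,x0:515],None,fx=k,fy=k,interpolation=cv2.INTER_CUBIC)
for z,r in SH["mill"]: draw("top",d,circ(.4304,-.0957,.01+z,r),(255,255,0),k,(x0,y0))
cv2.imwrite("pics/z.png",np.hstack([c,d]))
E
```

```text
(no output)
```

View pics/z.png

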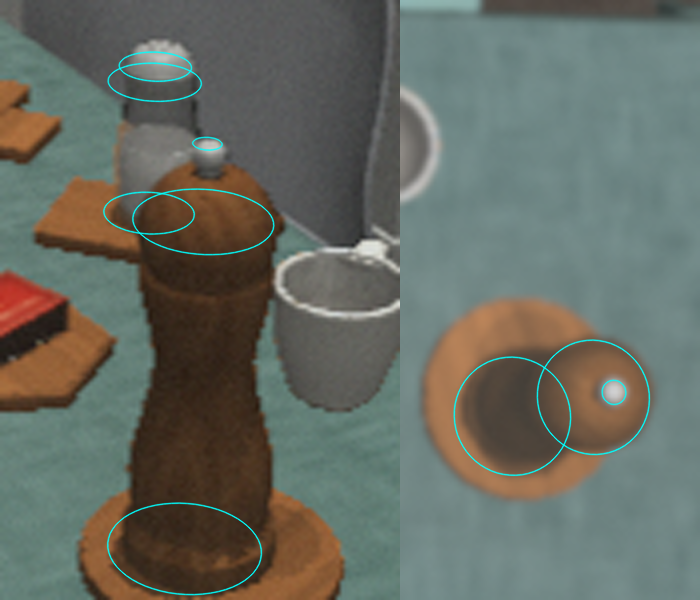

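arm_command(deltas=[[[2.7,-2.8,0,0,0,0],[2.7,-2.8,0,0,0,0],[2.7,-2.8,0,0,0,0],[2.7,-2.8,0,0,0,0],[2.7,-2.8,0,0,0,0],[2.7,-2.8,0,0,0,0],[2.7,-2.8,0,0,0,0],[2.7,-2.8,0,0,0,0],[2.7,-2.8,0,0,0,0],[2.7,-2.8,0,0,0,0],[2.7,-2.8,0,0,0,0],[2.7,-2.8,0,0,0,0]]], gripper=1, squeeze=15)

```text
t: 1.1
tool_pos: [0.4603, 0.2468, 0.1876]
orientation: [-0.357, -3.121, 0.0]
force: [-0.1, -0.6, -0.9]
opening: 0.093
gripper_force: 0.0
```

arm_command(deltas=[[[2.7,-2.7,0,0,0,0],[2.7,-2.7,0,0,0,0],[2.7,-2.7,0,0,0,0],[2.6,-2.7,0,0,0,0],[0,0,0,0,0,0],[0,0,0,0,0,0],[0,0,0,0,0,0],[0,0,0,0,0,0]]])

```text
t: 1.77
tool_pos: [0.5657, 0.1414, 0.1876]
orientation: [-0.355, -3.121, -0.0]
force: [0.2, -0.6, -0.5]
opening: 0.093
gripper_force: 0.0
```

arm_command(deltas=[[[0,0,-2,0,0,0],[0,0,-2,0,0,0],[0,0,-2,0,0,0],[0,0,-2,0,0,0],[0,0,-2,0,0,0],[0,0,-2,0,0,0],[0,0,-1.5,0,0,0],[0,0,-1.2,0,0,0],[0,0,0,0,0,0],[0,0,0,0,0,0],[0,0,0,0,0,0]]])

```text
t: 2.68
tool_pos: [0.5671, 0.1411, 0.0422]
orientation: [0.356, 3.12, 0.001]
force: [-0.8, -0.2, 0.5]
opening: 0.0927
gripper_force: 0.0
```

arm_command(deltas=[[[0,0,0,0,0,0],[0,0,0,0,0,0],[0,0,0,0,0,0],[0,0,0,0,0,0],[0,0,0,0,0,0],[0,0,0,0,0,0],[0,0,0,0,0,0],[0,0,0,0,0,0],[0,0,0,0,0,0],[0,0,0,0,0,0],[0,0,0,0,0,0],[0,0,0,0,0,0]]], gripper=-1, squeeze=15)

```text
t: 3.68
tool_pos: [0.5664, 0.1405, 0.0408]
orientation: [-0.357, -3.121, -0.0]
force: [-0.6, -0.3, -0.2]
opening: 0.0333
gripper_force: 14.1
```

```bash
cat > look.py <<'E'
import sys
from h import *
from plant import monitor
o=[]
for n,w in zip(("top","scene"),((int(a) for a in s.split(",")) for s in sys.argv[2:4])):
    x0,y0,x1,y1=w; k=390/(x1-x0)
    im=eyes.read_camera(n); cv2.imwrite(f"pics/{sys.argv[1]}_{n}.png",im); o.append(cv2.resize(im[y0:y1,x0:x1],(390,int(k*(y1-y0))),interpolation=cv2.INTER_CUBIC))
H=max(a.shape[0] for a in o)
cv2.imwrite(f"pics/{sys.argv[1]}.png",np.hstack([cv2.copyMakeBorder(a,0,H-a.shape[0],0,10,cv2.BORDER_CONSTANT) for a in o]))
s=monitor.read_state(); print(s["opening"],s["gripper_force"],s["tool_pos"])
E
python3 look.py a 300,165,400,265 330,130,440,260
```

```text
0.033293369358747577 14.144975348572189 [0.56641536 0.14052711 0.04076792]
```

View pics/a.png

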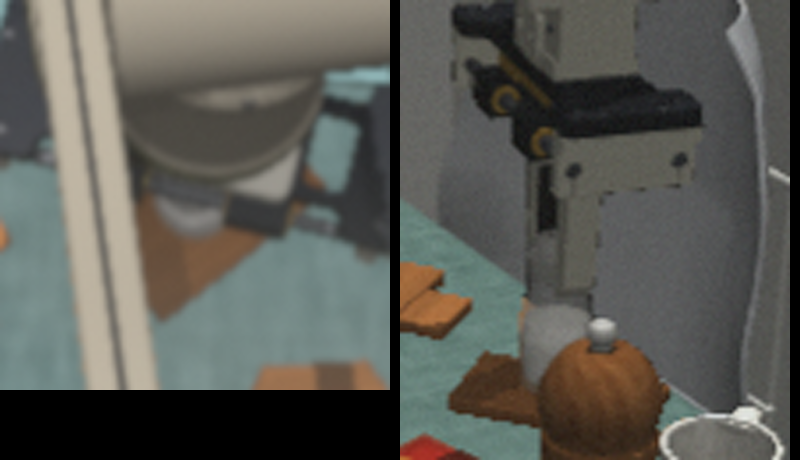

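```bash
python3 - <<'E'
from ov import *
o=[]
for n,(x0,y0,x1,y1),k in (("top",(320,180,400,250),4.8),("scene",(345,150,430,260),4.8)):
    c=cv2.resize(cv2.imread(f"pics/a_{n}.png")[y0:y1,x0:x1],None,fx=k,fy=k,interpolation=cv2.INTER_CUBIC)
    for z,r in SH["salt"]: draw(n,c,circ(.5664,.1405,.01+z,r),(255,255,0),k,(x0,y0)); 
    draw(n,c,circ(.5664,.1405,.0407,.004),(0,0,255),k,(x0,y0)); draw(n,c,circ(.5664,.1405,.0598,.004),(0,255,0),k,(x0,y0))
    o.append(c)
H=max(a.shape[0] for a in o)
cv2.imwrite("pics/b.png",np.hstack([cv2.copyMakeBorder(a,0,H-a.shape[0],0,0,cv2.BORDER_CONSTANT) for a in o]))
E
```

```text
(no output)
```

View pics/b.png

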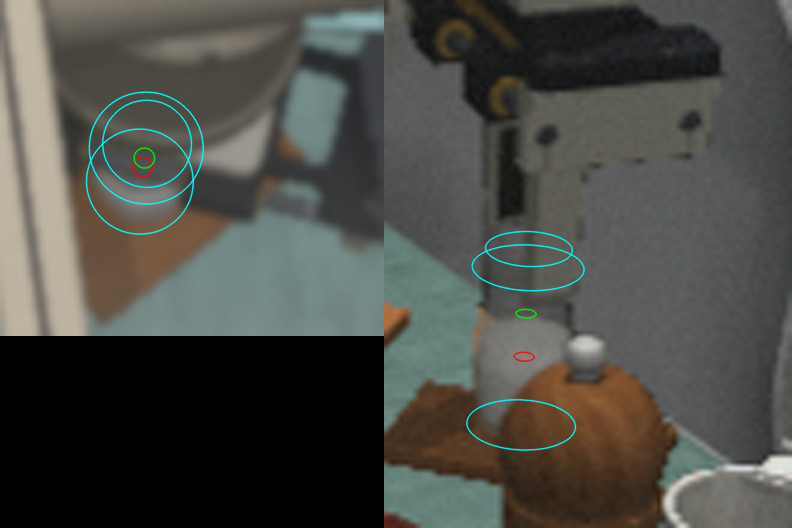

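```bash
python3 - <<'E'
from h import *
from plant import monitor
s=monitor.read_state(); R=cv2.Rodrigues(s["orientation"])[0]; t=s["tool_pos"]
print(R.round(3))
for a in(-.03,-.017,.017,.03):
  for b in(0,.019,.05):
    P=t+R@[0,a,-b]; print(a,b,P.round(3),((proj("scene",P)[0]-[345,150])*4.8).round()+[384,0],((proj("top",P)[0]-[320,180])*4.8).round())
E
```

```text
[[-0.974  0.226 -0.   ]
 [ 0.226  0.974 -0.   ]
 [ 0.    -0.    -1.   ]]
-0.03 0 [0.56  0.111 0.041] [547. 387.] [213. 183.]
-0.03 0.019 [0.56  0.111 0.06 ] [549. 343.] [216. 174.]
-0.03 0.05 [0.56  0.111 0.091] [553. 270.] [221. 159.]
-0.017 0 [0.563 0.124 0.041] [536. 372.] [181. 175.]
-0.017 0.019 [0.563 0.124 0.06 ] [538. 329.] [184. 166.]
-0.017 0.05 [0.563 0.124 0.091] [541. 257.] [188. 151.]
0.017 0 [0.57  0.157 0.041] [508. 336.] [ 99. 154.]
0.017 0.019 [0.57  0.157 0.06 ] [510. 294.] [100. 145.]
0.017 0.05 [0.57  0.157 0.091] [513. 223.] [102. 129.]
0.03 0 [0.573 0.17  0.041] [497. 323.] [ 68. 147.]
0.03 0.019 [0.573 0.17  0.06 ] [499. 281.] [ 68. 137.]
0.03 0.05 [0.573 0.17  0.091] [502. 211.] [ 69. 121.]
```

arm_command(deltas=[[[0,0,0.5,0,0,0],[0,0,0.5,0,0,0],[0,0,1,0,0,0],[0,0,1,0,0,0],[0,0,1,0,0,0],[0,0,1,0,0,0],[0,0,0,0,0,0],[0,0,0,0,0,0],[0,0,0,0,0,0]]])

```text
t: 4.53
tool_pos: [0.5664, 0.1405, 0.0907]
orientation: [-0.357, -3.121, 0.0]
force: [0.6, -0.0, -1.0]
opening: 0.0334
gripper_force: 14.2
```

```bash
python3 look.py c 320,170,420,270 345,130,425,250
```

```text
0.03305341371703194 14.155888220966517 [0.56587437 0.14040288 0.09003467]
```

View pics/c.png

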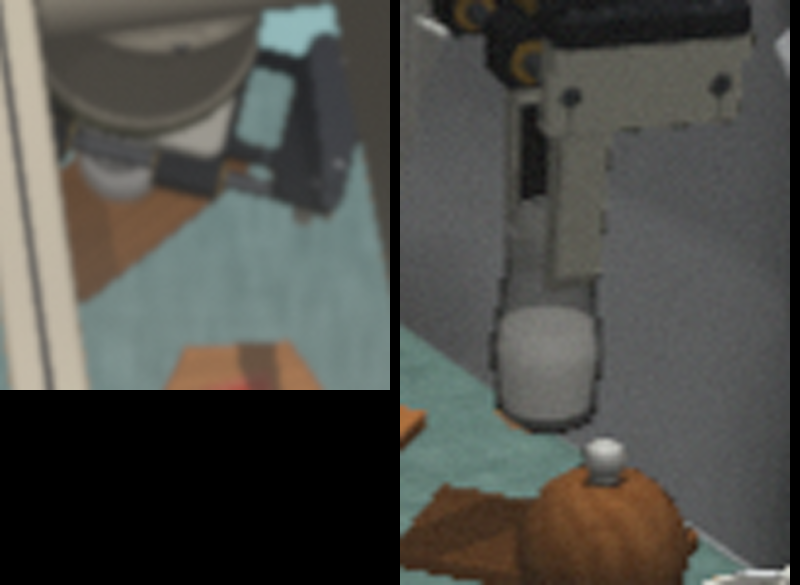

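arm_command(deltas=[[[-0.5,2,0,0,0,0],[-0.6,2.7,0,0,0,0],[-0.6,2.7,0,0,0,0],[-0.6,2.7,0,0,0,0],[-0.5,2.5,0,0,0,0],[-0.5,2,0,0,0,0],[0,0,0,0,0,0],[0,0,0,0,0,0],[0,0,0,0,0,0],[0,0,-1,0,0,0],[0,0,-1,0,0,0],[0,0,-1,0,0,0]]])

```text
t: 5.63
tool_pos: [0.5335, 0.2855, 0.0594]
orientation: [-0.359, -3.121, 0.001]
force: [-0.2, 0.1, -0.6]
opening: 0.0331
gripper_force: 14.2
```

arm_command(deltas=[[[0,0,-0.8,0,0,0],[0,0,-0.5,0,0,0],[0,0,-0.3,0,0,0],[0,0,-0.2,0,0,0],[0,0,-0.1,0,0,0],[0,0,0,0,0,0],[0,0,0,0,0,0],[0,0,0,0,0,0],[0,0,0,0,0,0]]])

```text
t: 6.38
tool_pos: [0.5338, 0.2867, 0.0423]
orientation: [0.357, 3.121, 0.001]
force: [0.2, 0.4, -1.8]
opening: 0.0331
gripper_force: 14.2
```

arm_command(deltas=[[[0,0,-0.1,0,0,0],[0,0,0,0,0,0],[0,0,0,0,0,0],[0,0,0,0,0,0]]])

```text
t: 6.72
tool_pos: [0.5335, 0.2865, 0.0409]
orientation: [0.357, 3.121, 0.0]
force: [0.5, -0.7, -1.8]
opening: 0.033
gripper_force: 14.2
```

arm_command(deltas=[[[0,0,0,0,0,0],[0,0,0,0,0,0],[0,0,0,0,0,0],[0,0,0,0,0,0],[0,0,0,0,0,0],[0,0,0,0,0,0],[0,0,0,0,0,0],[0,0,0,0,0,0],[0,0,2,0,0,0],[0,0,3,0,0,0],[0,0,3,0,0,0],[0,0,3,0,0,0]]], gripper=1)

```text
t: 7.72
tool_pos: [0.533, 0.2863, 0.1517]
orientation: [-0.357, -3.12, 0.001]
force: [0.3, -0.2, -0.7]
opening: 0.0928
gripper_force: 0.0
```

```bash
python3 look.py d 200,150,420,350 250,60,450,300; python3 - <<'E'
from h import *
from plant import monitor
s=monitor.read_state(); R=cv2.Rodrigues(s["orientation"])[0]; t=s["tool_pos"]
for a in (-.064,-.047,.047,.064): print(a,(proj("scene",t+R@[0,a,0])[0]-[250,60])*1.95+[400,0])
E
```

```text
0.09289991548853943 0.0 [0.53703774 0.28808974 0.15790537]
-0.064 [561.62428663 188.4796356 ]
-0.047 [557.04110897 182.90700857]
0.047 [533.79930494 154.65983746]
0.064 [529.94035923 149.9718096 ]
```

View pics/d.png

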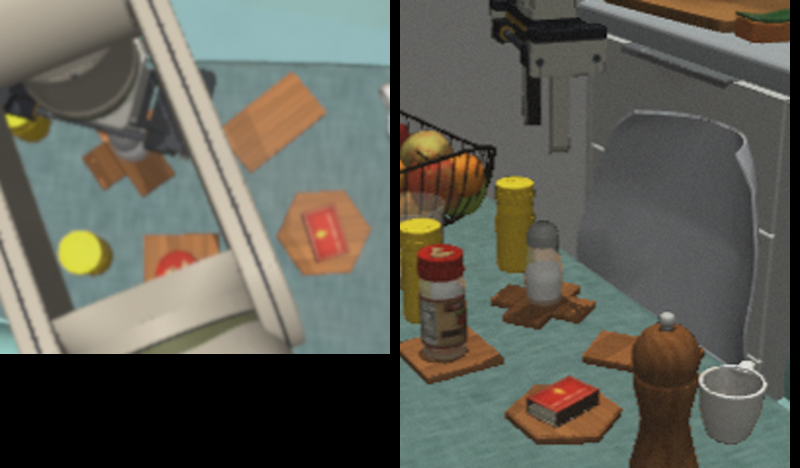

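arm_command(deltas=[[[-1.1,-2.5,0,0,0,3.7],[-1.2,-2.7,0,0,0,3.7],[-1.2,-2.7,0,0,0,3.7],[-1.2,-2.7,0,0,0,3.7],[-1.2,-2.7,0,0,0,3.7],[-1.2,-2.7,0,0,0,3.7],[-1.1,-2.7,0,0,0,3.7],[-1.1,-2.8,0,0,0,3.7],[0,0,0,0,0,0],[0,0,0,0,0,0],[0,0,0,0,0,0],[0,0,0,0,0,0]]], squeeze=10)

```text
t: 8.82
tool_pos: [0.4407, 0.0722, 0.1507]
orientation: [-0.452, 3.109, 0.001]
force: [-0.2, -0.1, -0.1]
opening: 0.0929
gripper_force: 0.0
```

arm_command(deltas=[[[0,0,-2,0,0,0],[0,0,-2,0,0,0],[0,0,-2,0,0,0],[0,0,-2,0,0,0],[0,0,-1.5,0,0,0],[0,0,-1,0,0,0],[0,0,0,0,0,0],[0,0,0,0,0,0],[0,0,0,0,0,0],[0,0,0,0,0,0]]])

```text
t: 9.65
tool_pos: [0.4416, 0.0717, 0.0471]
orientation: [-0.452, 3.107, -0.0]
force: [0.3, 0.4, 0.0]
opening: 0.0928
gripper_force: 0.0
```

```bash
python3 - <<'E'
from h import *
from plant import monitor
s=monitor.read_state(); R=cv2.Rodrigues(s["orientation"])[0]; t=s["tool_pos"]; print(t,s["force"])
x0,y0,x1,y1=280,190,400,310; k=4.9
im=eyes.read_camera("scene"); c=cv2.resize(im[y0:y1,x0:x1],None,fx=k,fy=k,interpolation=cv2.INTER_CUBIC)
for b,col in ((0,(0,0,255)),(.036,(0,255,0)),(.055,(255,0,0))):
  for a in(-.064,-.0465,.0465,.064):
    p=[((proj("scene",t+R@[w,a,-b])[0]-[x0,y0])*k).astype(int).tolist() for w in(-.0075,.0075)]
    cv2.line(c,p[0],p[1],col,1)
cv2.imwrite("pics/e.png",c)
E
```

```text
[0.44160684 0.07173437 0.04714653] [0.30177176 0.36718418 0.02173158]
```

View pics/e.png

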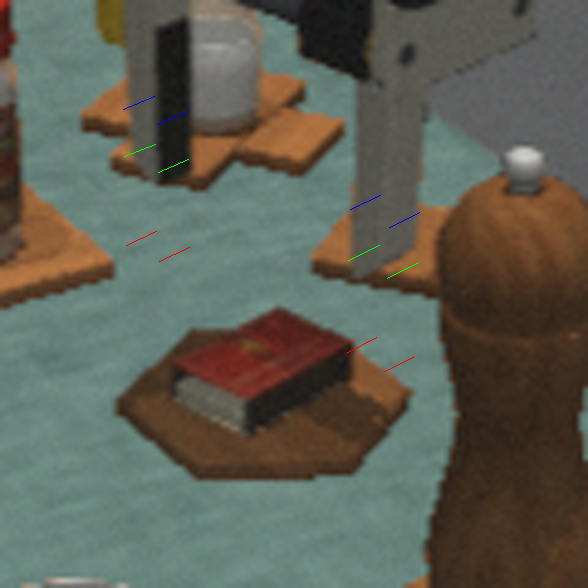

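arm_command(deltas=[[[-0.1,0,-1.5,0,0,0],[0,0,-1.5,0,0,0],[0,0,-1.2,0,0,0],[0,0,-0.6,0,0,0],[0,0,-0.4,0,0,0],[0,0,-0.4,0,0,0],[0,0,0,0,0,0],[0,0,0,0,0,0],[0,0,0,0,0,0],[0,0,0,0,0,0]]])

```text
t: 10.53
tool_pos: [0.4401, 0.0715, -0.0095]
orientation: [-0.452, 3.108, -0.0]
force: [1.2, -0.3, -0.1]
opening: 0.0931
gripper_force: 0.0
```

arm_command(deltas=[[[0,0,-0.2,0,0,0],[0,0,-0.2,0,0,0],[0,0,-0.2,0,0,0],[0,0,0,0,0,0],[0,0,0,0,0,0]]])

```text
t: 10.95
tool_pos: [0.4392, 0.0715, -0.0165]
orientation: [0.452, -3.108, -0.0]
force: [-1.3, 0.8, 0.4]
opening: 0.0932
gripper_force: 0.0
```

```bash
python3 - <<'E'
from h import *
x0,y0,x1,y1=280,210,400,310; k=4.9
im=eyes.read_camera("scene"); cv2.imwrite("pics/f.png",cv2.resize(im[y0:y1,x0:x1],None,fx=k,fy=k,interpolation=cv2.INTER_CUBIC))
E
```

```text
(no output)
```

View pics/f.png

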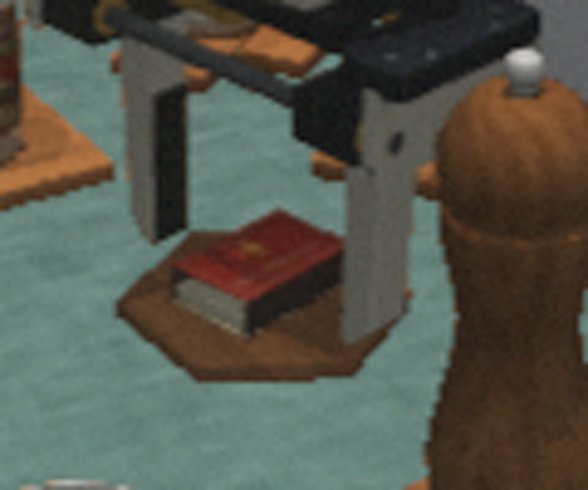

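The fingers straddle the box, with their tips at about (155,242) and (348,343) in the crop. The real fingertips sit about 35 mm above the reported TCP. I'll close here.

arm_command(deltas=[[[0.05,0,-0.2,0,0,0],[0,0,0,0,0,0],[0,0,0,0,0,0]]])

```text
t: 11.25
tool_pos: [0.4399, 0.0715, -0.0183]
orientation: [0.452, -3.109, 0.0]
force: [0.6, 0.0, 0.4]
opening: 0.0927
gripper_force: 0.0
```

arm_command(deltas=[[[0,0,0,0,0,0],[0,0,0,0,0,0],[0,0,0,0,0,0],[0,0,0,0,0,0],[0,0,0,0,0,0],[0,0,0,0,0,0],[0,0,0,0,0,0],[0,0,0,0,0,0],[0,0,0,0,0,0],[0,0,0,0,0,0],[0,0,0,0,0,0]]], gripper=-1, squeeze=10)

```text
t: 12.17
tool_pos: [0.44, 0.0715, -0.0181]
orientation: [-0.452, 3.109, -0.0]
force: [-0.5, -0.1, -0.3]
opening: 0.0385
gripper_force: 9.9
```

arm_command(deltas=[[[0,0,0.5,0,0,0],[0,0,0.5,0,0,0],[0,0,1,0,0,0],[0,0,1,0,0,0],[0,0,1,0,0,0],[0,0,1,0,0,0],[0,0,0,0,0,0],[0,0,0,0,0,0],[0,0,0,0,0,0]]])

```text
t: 12.92
tool_pos: [0.4399, 0.0715, 0.0318]
orientation: [-0.452, 3.109, -0.0]
force: [0.1, 0.8, -0.2]
opening: 0.0383
gripper_force: 9.9
```

arm_command(deltas=[[[1.2,0.6,0,0,0,-6.6],[1.3,0.6,0,0,0,-6.6],[1.3,0.6,0,0,0,-6.7],[1.3,0.6,0,0,0,-6.7],[1.3,0.6,0,0,0,-6.7],[1.3,0.6,0,0,0,-6.7],[1.2,0.6,0,0,0,-6.6],[1.2,0.6,0,0,0,-6.6],[1.2,0.6,0,0,0,-6.6],[1.2,0.6,0,0,0,-6.6],[0,0,0,0,0,0],[0,0,0,0,0,0]]])

```text
t: 13.92
tool_pos: [0.5643, 0.1315, 0.0307]
orientation: [-1.318, -2.85, 0.002]
force: [0.2, 0.5, -0.3]
opening: 0.0384
gripper_force: 9.9
```

arm_command(deltas=[[[0,0,0,0,0,0],[0,0,-1,0,0,0],[0,0,-1,0,0,0],[0,0,-1,0,0,0],[0,0,-1,0,0,0],[0,0,-0.5,0,0,0],[0,0,-0.3,0,0,0],[0,0,0,0,0,0],[0,0,0,0,0,0],[0,0,0,0,0,0]]])

```text
t: 14.75
tool_pos: [0.5655, 0.1316, -0.0156]
orientation: [1.324, 2.848, 0.001]
force: [0.4, -0.4, 0.5]
opening: 0.0382
gripper_force: 9.9
```

arm_command(deltas=[[[0,0,-0.1,0,0,0],[0,0,-0.1,0,0,0],[0,0,0,0,0,0],[0,0,0,0,0,0],[0,0,0,0,0,0]]])

```text
t: 15.17
tool_pos: [0.565, 0.1315, -0.0181]
orientation: [1.324, 2.849, 0.0]
force: [-0.4, 0.7, -0.9]
opening: 0.0381
gripper_force: 9.9
```

arm_command(deltas=[[[0,0,0,0,0,0],[0,0,0,0,0,0],[0,0,0,0,0,0],[0,0,0,0,0,0],[0,0,0,0,0,0],[0,0,0,0,0,0],[0,0,0,0,0,0],[0,0,1,0,0,0],[0,0,2,0,0,0],[0,0,3,0,0,0],[0,0,3,0,0,0],[0,0,3,0,0,0]]], gripper=1)

```text
t: 16.17
tool_pos: [0.5646, 0.1315, 0.1037]
orientation: [-1.324, -2.849, 0.0]
force: [0.4, 0.6, 0.2]
opening: 0.0927
gripper_force: 0.0
```

arm_command(deltas=[[[-2.5,1.3,1,0,0,0],[-3,1.6,1,0,0,0],[-3,1.6,1,0,0,0],[-3,1.6,0,0,0,0],[-3,1.6,0,0,0,0],[-2.9,1.6,0,0,0,0],[0,0,0,0,0,0],[0,0,0,0,0,0],[0,0,0,0,0,0]]], squeeze=15)

```text
t: 16.92
tool_pos: [0.3916, 0.2246, 0.1327]
orientation: [1.322, 2.848, 0.002]
force: [0.1, -1.6, 0.3]
opening: 0.0925
gripper_force: 0.0
```

arm_command(deltas=[[[0,0,-1.5,0,0,0],[0,0,-2,0,0,0],[0,0,-2,0,0,0],[0,0,-2,0,0,0],[0,0,-2,0,0,0],[0,0,-1.5,0,0,0],[0,0,-1.1,0,0,0],[0,0,0,0,0,0],[0,0,0,0,0,0],[0,0,0,0,0,0]]])

```text
t: 17.75
tool_pos: [0.3921, 0.2246, 0.0119]
orientation: [1.324, 2.848, 0.001]
force: [-0.4, -0.6, 0.5]
opening: 0.0931
gripper_force: 0.0
```

arm_command(deltas=[[[0,0,0,0,0,0],[0,0,0,0,0,0],[0,0,0,0,0,0],[0,0,0,0,0,0],[0,0,0,0,0,0],[0,0,0,0,0,0],[0,0,0,0,0,0],[0,0,0,0,0,0],[0,0,0,0,0,0],[0,0,0,0,0,0]]], gripper=-1)

```text
t: 18.58
tool_pos: [0.3909, 0.2245, 0.0108]
orientation: [-1.324, -2.849, 0.0]
force: [-0.0, 0.4, 0.8]
opening: 0.044
gripper_force: 15.0
```

arm_command(deltas=[[[0,0,0.5,0,0,0],[0,0,1,0,0,0],[0,0,1.5,0,0,0],[0,0,1.5,0,0,0],[0,0,0.5,0,0,0],[0.8,-2.5,0,0,0,0],[0.9,-2.6,0,0,0,0],[0.9,-2.6,0,0,0,0],[0.8,-2.5,0,0,0,0],[0.8,-2.5,0,0,0,0],[0.8,-2.5,0,0,0,0],[0,0,0,0,0,0]]])

```text
t: 19.58
tool_pos: [0.4423, 0.0689, 0.0614]
orientation: [1.327, 2.845, -0.001]
force: [-0.1, 0.8, -0.9]
opening: 0.0438
gripper_force: 15.0
```

arm_command(deltas=[[[0,0,0,0,0,0],[0,0,0,0,0,0],[0,0,-1,0,0,0],[0,0,-1,0,0,0],[0,0,-1,0,0,0],[0,0,-1,0,0,0],[0,0,-0.5,0,0,0],[0,0,-0.3,0,0,0],[0,0,-0.2,0,0,0],[0,0,0,0,0,0],[0,0,0,0,0,0],[0,0,0,0,0,0]]])

```text
t: 20.58
tool_pos: [0.4413, 0.0725, 0.011]
orientation: [1.324, 2.848, 0.001]
force: [-0.4, 0.7, -1.9]
opening: 0.0437
gripper_force: 15.0
```

arm_command(deltas=[[[0,0,0,0,0,0],[0,0,0,0,0,0],[0,0,0,0,0,0],[0,0,0,0,0,0],[0,0,0,0,0,0],[0,0,0,0,0,0],[0,0,0,0,0,0],[0,0,1.9,0,0,0],[0,0,3,0,0,0],[0,0,4,0,0,0],[0,0,4,0,0,0],[0,0,4,0,0,0]]], gripper=1, squeeze=25)

```text
t: 21.58
tool_pos: [0.4403, 0.0725, 0.1814]
orientation: [-1.324, -2.849, 0.0]
force: [1.0, 0.2, -0.4]
opening: 0.0927
gripper_force: 0.0
```

arm_command(deltas=[[[-0.1,-2,0.5,0,0,0],[-0.2,-3,0,0,0,0],[-0.2,-3,0,0,0,0],[-0.2,-3,0,0,0,0],[-0.1,-3,0,0,0,0],[-0.1,-2.9,0,0,0,0],[0,0,0,0,0,0],[0,0,0,0,0,0],[0,0,0,0,0,0]]])

```text
t: 22.33
tool_pos: [0.4319, -0.0962, 0.1847]
orientation: [-1.325, -2.848, -0.001]
force: [-0.6, 0.2, -0.2]
opening: 0.0933
gripper_force: 0.0
```

arm_command(deltas=[[[0,0,-1,0,0,0],[0,0,-2,0,0,0],[0,0,-2,0,0,0],[0,0,-2,0,0,0],[0,0,-1,0,0,0],[0,0,-0.9,0,0,0],[0,0,0,0,0,0],[0,0,0,0,0,0],[0,0,0,0,0,0]]])

```text
t: 23.08
tool_pos: [0.4328, -0.0965, 0.0969]
orientation: [1.323, 2.848, 0.0]
force: [-0.7, -0.1, 0.6]
opening: 0.0931
gripper_force: 0.0
```

```bash
python3 look.py g 230,170,520,350 250,120,450,350
```

```text
0.09271932067979703 0.0 [ 0.43293551 -0.09676423  0.09710759]
```

View pics/g.png

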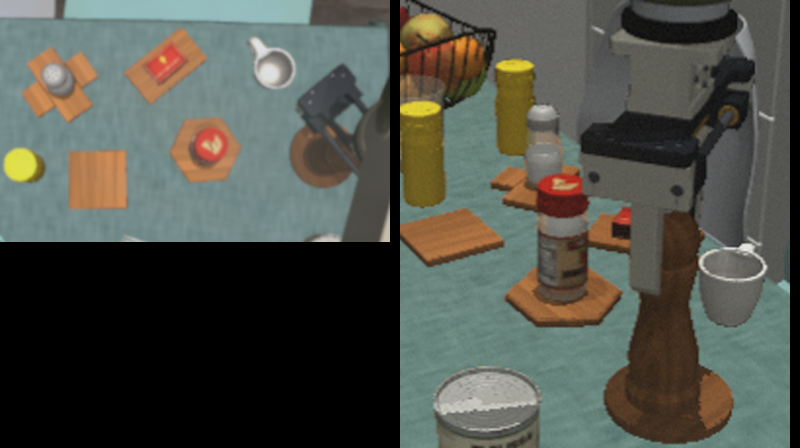

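The box is centred on the oblong coaster and the jar on the hexagon. The square coaster is empty and the fingers straddle the mill's head. I'll close.

arm_command(deltas=[[[0,0,0,0,0,0],[0,0,0,0,0,0],[0,0,0,0,0,0],[0,0,0,0,0,0],[0,0,0,0,0,0],[0,0,0,0,0,0],[0,0,0,0,0,0],[0,0,0,0,0,0],[0,0,0,0,0,0]]], gripper=-1, squeeze=25)

```text
t: 23.93
tool_pos: [0.4318, -0.0966, 0.0958]
orientation: [-1.324, -2.849, 0.0]
force: [-1.4, -0.3, 0.5]
opening: 0.0477
gripper_force: 24.9
```

arm_command(deltas=[[[0,0,0.3,0,0,0],[0,0,0.7,0,0,0],[0,0,1,0,0,0],[0,0,1,0,0,0],[0,0,0,0,0,0],[0,0,0,0,0,0],[0,0,0,0,0,0]]])

```text
t: 24.52
tool_pos: [0.4321, -0.0965, 0.126]
orientation: [1.324, 2.849, 0.0]
force: [-0.5, -1.2, -2.3]
opening: 0.0475
gripper_force: 24.9
```

```bash
python3 look.py h 380,190,520,340 300,120,450,350
```

```text
0.04771123657284139 24.91654459387064 [ 0.43167307 -0.09637261  0.12539886]
```

View pics/h.png

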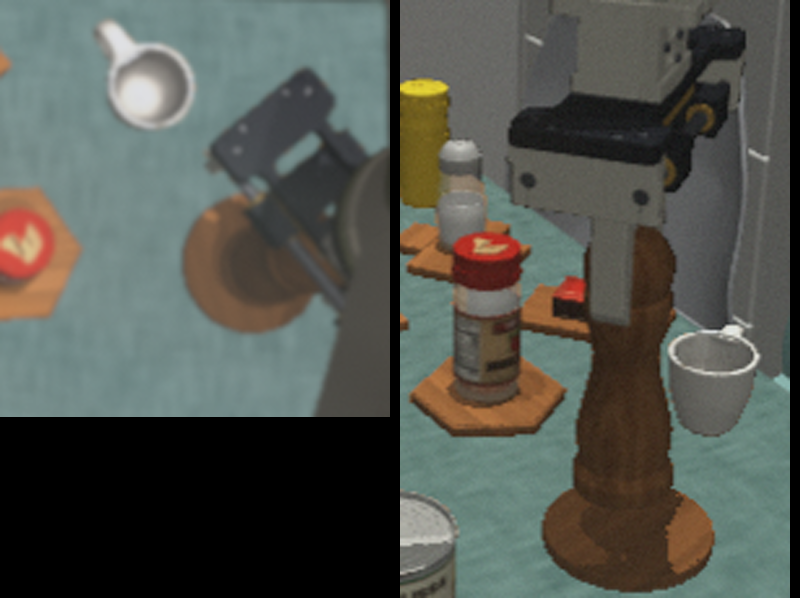

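arm_command(deltas=[[[0,0,1,0,0,0],[0,0,1.5,0,0,0],[0,0,2,0,0,0],[0,0,2,0,0,0],[0,0,2,0,0,0],[0,0,1.5,0,0,0],[0,0,0.5,0,0,0],[0,0,0,0,0,0],[0,0,0,0,0,0]]])

```text
t: 25.37
tool_pos: [0.4319, -0.0964, 0.2304]
orientation: [-1.324, -2.849, 0.0]
force: [0.4, 0.6, -2.4]
opening: 0.0475
gripper_force: 24.9
```

arm_command(deltas=[[[-0.1,1,0,0,0,0],[-0.2,2,0,0,0,0],[-0.3,2.5,0,0,0,0],[-0.3,2.5,0,0,0,0],[-0.3,2.5,0,0,0,0],[-0.3,2.5,0,0,0,0],[-0.3,2.5,0,0,0,0],[-0.3,2.5,0,0,0,0],[-0.3,2.5,0,0,0,0],[-0.3,2.5,0,0,0,0],[-0.3,2.5,0,0,0,0],[-0.3,2.5,0,0,0,0]]])

```text
t: 26.37
tool_pos: [0.3974, 0.185, 0.2294]
orientation: [-1.323, -2.847, 0.002]
force: [0.4, -0.4, -2.2]
opening: 0.048
gripper_force: 24.9
```

arm_command(deltas=[[[-0.3,2.5,0,0,0,0],[-0.1,1.5,0,0,0,0],[0,0.8,0,0,0,0],[0,0,0,0,0,0],[0,0,0,0,0,0],[0,0,0,0,0,0],[0,0,0,0,0,0]]])

```text
t: 26.95
tool_pos: [0.3951, 0.2306, 0.2307]
orientation: [-1.326, -2.848, 0.001]
force: [-0.1, 0.1, -2.3]
opening: 0.0481
gripper_force: 24.9
```

arm_command(deltas=[[[0,-0.5,-1,0,0,0],[0,0,-2,0,0,0],[0,0,-2,0,0,0],[0,0,-2,0,0,0],[0,0,-2,0,0,0],[0,0,-1.5,0,0,0],[0,0,-1,0,0,0],[0,0,-0.5,0,0,0],[0,0,-0.5,0,0,0],[0,0,-0.5,0,0,0],[0,0,0,0,0,0],[0,0,0,0,0,0]]])

```text
t: 27.95
tool_pos: [0.3953, 0.2266, 0.1012]
orientation: [1.324, 2.849, 0.001]
force: [-0.4, -0.1, -1.6]
opening: 0.0473
gripper_force: 24.9
```

arm_command(deltas=[[[0,0,-0.2,0,0,0],[0,0,-0.2,0,0,0],[0,0,-0.1,0,0,0],[0,0,0,0,0,0],[0,0,0,0,0,0],[0,0,0,0,0,0],[0,0,0,0,0,0]]])

```text
t: 28.53
tool_pos: [0.395, 0.2265, 0.0959]
orientation: [1.324, 2.849, 0.0]
force: [-1.3, 0.2, -1.9]
opening: 0.0474
gripper_force: 24.9
```

arm_command(deltas=[[[0,0,-0.1,0,0,0],[0,0,0,0,0,0],[0,0,0,0,0,0],[0,0,0,0,0,0]]])

```text
t: 28.87
tool_pos: [0.3954, 0.2266, 0.0958]
orientation: [1.324, 2.848, 0.001]
force: [-2.7, -1.4, 4.2]
opening: 0.0478
gripper_force: 25.0
```

arm_command(deltas=[[[0,0,0,0,0,0],[0,0,0,0,0,0],[0,0,0,0,0,0],[0,0,0,0,0,0],[0,0,0,0,0,0],[0,0,0,0,0,0],[0,0,0,0,0,0],[0,0,1,0,0,0],[0,0,2,0,0,0],[0,0,3,0,0,0],[0,0,3,0,0,0],[0,0,0,0,0,0]]], gripper=1, squeeze=15)

```text
t: 29.87
tool_pos: [0.3982, 0.2279, 0.1924]
orientation: [1.321, 2.843, 0.012]
force: [0.7, -0.1, -0.5]
opening: 0.0932
gripper_force: 0.0
```

```bash
python3 - <<'E'
from h import *
def gray(f,b):
    im=cv2.imread(f); x0,y0,x1,y1=b; h=cv2.cvtColor(im,cv2.COLOR_BGR2HSV)[y0:y1,x0:x1].astype(int)
    m=((h[...,1]<60)&(h[...,2]>60)).astype(np.uint8)
    n,l,st,ce=cv2.connectedComponentsWithStats(m); i=1+st[1:,4].argmax()
    cs,_=cv2.findContours((l==i).astype(np.uint8),cv2.RETR_EXTERNAL,cv2.CHAIN_APPROX_NONE)
    p=cs[0][:,0]+[x0,y0]; print(f,st[i]+[x0,y0,0,0,0],ce[i]+[x0,y0],at("top",ce[i]+[x0,y0],.08))
gray("pics/top0.png",(335,195,368,235)); gray("pics/g_top.png",(258,212,292,250))
print(at("top",(272.4,225.8),.1))
E
```

```text
pics/top0.png [335 195  26  31 609] [347.35796388 208.97701149] [0.56880354 0.14539482]
pics/g_top.png [261 217  24  24 423] [272.56028369 228.43498818] [0.52925073 0.2828062 ]
[0.53077406 0.28111875]
```

arm_command(deltas=[[[2,0.8,0,0,0,0],[2.7,1.2,0,0,0,0],[2.7,1.2,0,0,0,0],[2.7,1.2,0,0,0,0],[2.3,0.9,0,0,0,0],[1.3,0.5,0,0,0,0],[0,0,0,0,0,0],[0,0,0,0,0,0],[0,0,0,0,0,0]]])

```text
t: 30.62
tool_pos: [0.5313, 0.2843, 0.1849]
orientation: [-1.324, -2.849, 0.001]
force: [-1.0, -0.1, 0.3]
opening: 0.0927
gripper_force: 0.0
```

arm_command(deltas=[[[0,0,-2,0,0,0],[0,0,-2.2,0,0,0],[0,0,-2,0,0,0],[0,0,-2,0,0,0],[0,0,-2,0,0,0],[0,0,-2,0,0,0],[0,0,-2,0,0,0],[0,0,-2,0,0,0],[0,0,-1,0,0,0],[0,0,-1,0,0,0],[0,0,0,0,0,0],[0,0,0,0,0,0]]])

```text
t: 31.62
tool_pos: [0.5318, 0.2845, 0.0033]
orientation: [-1.324, -2.849, -0.0]
force: [0.2, -0.3, 0.6]
opening: 0.0931
gripper_force: 0.0
```

arm_command(deltas=[[[0,0,0,0,0,0],[0,0,0,0,0,0],[0,0,0,0,0,0],[0,0,0,0,0,0],[0,0,0,0,0,0],[0,0,0,0,0,0],[0,0,0,0,0,0],[0,0,0,0,0,0],[0,0,0,0,0,0],[0,0,0,0,0,0]]], gripper=-1, squeeze=15)

```text
t: 32.45
tool_pos: [0.5319, 0.2844, 0.0028]
orientation: [-1.324, -2.849, 0.0]
force: [-0.8, 0.2, 1.7]
opening: 0.0419
gripper_force: 15.0
```

```bash
python3 - <<'E'
from h import *
from scipy.optimize import least_squares
hsv=cv2.cvtColor(cv2.imread("pics/top0.png"),cv2.COLOR_BGR2HSV)
m=cv2.inRange(hsv,(4,90,60),(17,220,255)); m[:, :435]=0; m[:240]=0; m[330:]=0
cs,_=cv2.findContours(m,cv2.RETR_EXTERNAL,cv2.CHAIN_APPROX_NONE)
p=max(cs,key=cv2.contourArea)[:,0]; p=p[p[:,0]<478]; q=at("top",p,.01)
f=least_squares(lambda v:np.hypot(*(q-v[:2]).T)-v[2],[.44,-.1,.05],loss="soft_l1",f_scale=.001); print(f.x,at("top",(470.9,284.3),.01))
E
```

```text
[ 0.43929829 -0.10038119  0.04754388] [ 0.43881837 -0.1022458 ]
```

arm_command(deltas=[[[0,0,0.5,0,0,0],[0,0,1,0,0,0],[0,0,1.5,0,0,0],[0,0,2,0,0,0],[0,0,2,0,0,0],[0,0,2,0,0,0],[0,0,2,0,0,0],[0,0,1.5,0,0,0],[0,0,0.5,0,0,0],[0,0,0,0,0,0],[0,0,0,0,0,0]]])

```text
t: 33.37
tool_pos: [0.5319, 0.2845, 0.1327]
orientation: [1.324, 2.849, 0.0]
force: [-0.4, 0.2, -1.2]
opening: 0.0416
gripper_force: 15.0
```

arm_command(deltas=[[[-0.3,-1.5,0,0,0,0],[-0.5,-2.3,0,0,0,0],[-0.6,-2.7,0,0,0,0],[-0.7,-2.7,0,0,0,0],[-0.7,-2.7,0,0,0,0],[-0.7,-2.7,0,0,0,0],[-0.7,-2.7,0,0,0,0],[-0.7,-2.7,0,0,0,0],[-0.7,-2.7,0,0,0,0],[-0.7,-2.7,0,0,0,0],[-0.7,-2.7,0,0,0,0],[-0.7,-2.7,0,0,0,0]]])

```text
t: 34.37
tool_pos: [0.4533, -0.0245, 0.1312]
orientation: [-1.323, -2.847, 0.001]
force: [1.6, 0.3, -1.4]
opening: 0.0414
gripper_force: 15.0
```

arm_command(deltas=[[[-0.6,-2.7,0,0,0,0],[-0.5,-2.5,0,0,0,0],[-0.2,-1.6,0,0,0,0],[-0.1,-0.9,0,0,0,0],[0,0,0,0,0,0],[0,0,0,0,0,0],[0,0,0,0,0,0],[0,0,0,0,0,0]]])

```text
t: 35.03
tool_pos: [0.441, -0.0994, 0.1326]
orientation: [-1.322, -2.849, -0.0]
force: [-0.6, -1.2, -1.6]
opening: 0.0417
gripper_force: 15.0
```

arm_command(deltas=[[[0,0,-1,0,0,0],[0,0,-2,0,0,0],[0,0,-2,0,0,0],[0,0,-2,0,0,0],[0,0,-2,0,0,0],[0,0,-1.5,0,0,0],[0,0,-1,0,0,0],[0,0,-0.7,0,0,0],[0,0,-0.5,0,0,0],[0,0,0,0,0,0],[0,0,0,0,0,0],[0,0,0,0,0,0]]])

```text
t: 36.03
tool_pos: [0.4418, -0.1008, 0.0068]
orientation: [1.323, 2.848, 0.0]
force: [0.4, -0.8, -1.3]
opening: 0.0414
gripper_force: 15.0
```

arm_command(deltas=[[[0,-0.1,-0.2,0,0,0],[0,0,-0.1,0,0,0],[0,0,-0.05,0,0,0],[0,0,0,0,0,0],[0,0,0,0,0,0],[0,0,0,0,0,0]]])

```text
t: 36.53
tool_pos: [0.4413, -0.1017, 0.0027]
orientation: [1.324, 2.848, -0.0]
force: [-0.4, -1.2, 3.2]
opening: 0.0413
gripper_force: 15.0
```

arm_command(deltas=[[[0,0,0,0,0,0],[0,0,0,0,0,0],[0,0,0,0,0,0],[0,0,0,0,0,0],[0,0,0,0,0,0],[0,0,0,0,0,0],[0,0,0,0,0,0],[0,0,1,0,0,0],[0,0,3,0,0,0],[0,0,4,0,0,0],[0,0,4,0,0,0],[0,0,4,0,0,0]]], gripper=1)

```text
t: 37.53
tool_pos: [0.4404, -0.1013, 0.1647]
orientation: [-1.324, -2.849, 0.0]
force: [0.6, -0.1, 0.1]
opening: 0.0931
gripper_force: 0.0
```

arm_command(deltas=[[[0,0,2,0,0,0],[0,-2,0,0,0,0],[0,-3,0,0,0,0],[0,-3,0,0,0,0],[0,-3,0,0,0,0],[0,-3,0,0,0,0],[0,-3,0,0,0,0],[0,-2,0,0,0,0],[0,0,0,0,0,0],[0,0,0,0,0,0],[0,0,0,0,0,0]]])

```text
t: 38.45
tool_pos: [0.4409, -0.2909, 0.1827]
orientation: [-1.324, -2.849, -0.001]
force: [-0.0, 0.0, 0.6]
opening: 0.0929
gripper_force: 0.0
```

```bash
python3 look.py i 190,180,520,340 230,140,450,360; python3 - <<'E'
import cv2,numpy as np
t=cv2.imread("pics/i_top.png"); s=cv2.imread("pics/i_scene.png")
a=cv2.resize(t[180:345,235:510],(800,480)[:2] and (660,396),interpolation=cv2.INTER_CUBIC)
b=cv2.resize(s[150:350,240:430],(190,200)); 
c=np.zeros((600,800,3),np.uint8); c[:396,:660]=a; b=cv2.resize(s[150:350,240:430],None,fx=1,fy=1); c[400:600,0:190]=b
cv2.imwrite("pics/i2.png",c)
E
```

```text
0.09319441239957497 0.0 [ 0.44115515 -0.29045408  0.18265075]
```

View pics/i2.png

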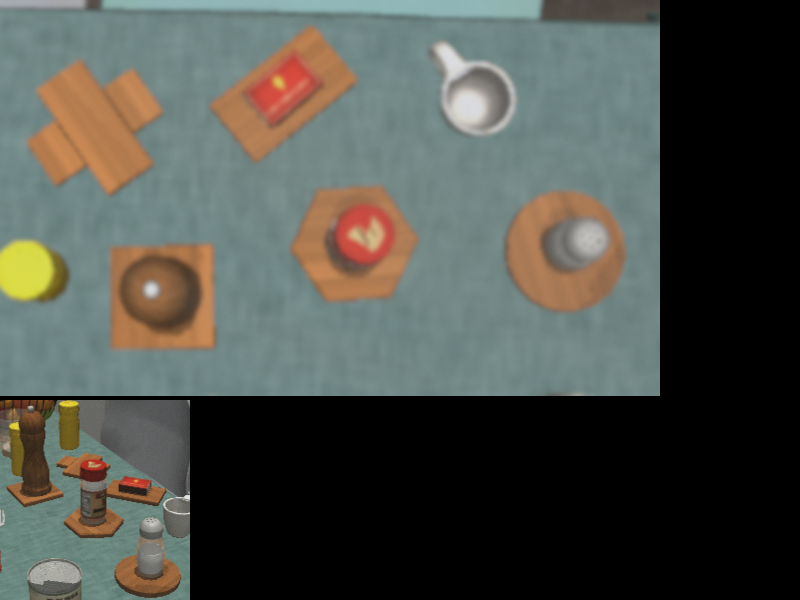

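```bash
python3 - <<'E'
from h import *
g=lambda u,v,z:at("top",(u/2.4+235,v/2.4+180),z).round(4)
print("salt",g(588,239,.098),"round",g(565,251,.01)); print("jar",g(364,234,.116),"hex",g(354,243.5,.01))
print("mill",g(151,288,.18),"sq",g(162.5,297,.01)); print("box",g(284,88.5,.026),"obl",g(284,94,.01))
E
```

```text
salt [ 0.4415 -0.0963] round [ 0.4382 -0.1013]
jar [0.4403 0.075 ] hex [0.4409 0.0721]
mill [0.3951 0.2264] sq [0.394  0.2266]
box [0.5644 0.1319] obl [0.5629 0.1312]
```

```bash
python3 -c "
from plant import ticket
print(ticket.close_job())"
```

```text
the job is handed in; nothing more can be done
None
```

The job is handed in: all four things stand upright on their own coasters, each within a few mm of the middle (the salt shaker is furthest off, about 6 mm), at about 38 s of the 136 s allowed, and the glass was never approached.

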